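# Roll two sample jars up a feed gutter to the end stop

## Task

Two sample jars lie on their sides at the low end of the sloped two-lane gutter. With closed fingertips, gently push each jar up its own lane and over the crest, so that it comes to lie against the end stop at the high end and does not roll back. Only push them: do not squeeze or lift the jars, and leave everything else on the bench where it is.

Things in the scene. Friction and masses are not known exactly. Their poses are not given: they have to be found in the camera images.
- gutter: Fixed aluminium gutter, two parallel lanes, 291 mm long, 150 mm wide. Origin on the bench under its middle; x points level along the lanes, uphill; y across; z up. Lane centre lines at y = +36.5 and -36.5 mm; each lane is 69 mm wide, between 4 mm walls standing 16 mm above its floor. The floor rises at 6 degrees from the low lip to the crest, then falls at 6 degrees to the end stop.
- gutter_lip (a point): Point on the lane floor line at the uphill face of the low lip (gutter x = -130 mm, y = 0, 30 mm above the bench). The lip crosses both lanes, is 4 mm thick and stands 5 mm above the floor; it holds the jars at the start. The gutter ends 11 mm behind it and is open there, so fingers can get behind a jar.
- gutter_crest (a point): Point on the lane floor line at the crest (gutter x = +70 mm, y = 0, 51 mm above the bench). A jar whose centre is past the crest rolls on to the end stop by itself and stays; one let go before the crest rolls back down to the lip.
- gutter_stop (a point): Point on the lane floor line at the face of the end stop (gutter x = +140 mm, y = 0, 43.7 mm above the bench), an upright wall across both lanes, top edge 75 mm above the bench.
- jar_wide: The wider straight-sided jar, a cylinder 40 mm in diameter and 64 mm long (amber glass with paper label, white cap of the same diameter), about 0.11 kg, lying across its lane with its axis along the gutter's y, and resting on the low lip at the start (centre near x = -118 mm in the gutter's frame). Either lane. Origin: centre of the jar; its y axis is the jar's axis; it turns as it rolls.
- jar_slim: The slimmer jar, a cylinder 32 mm in diameter and 64 mm long, same make, about 0.075 kg, lying the same way in the other lane (centre near x = -119.5 mm at the start). Origin: centre of the jar; y is the jar's axis; it turns as it rolls.
- spare_jar: Bystander, leave alone: a jar 40 mm in diameter, 64 mm tall, standing on the bench beside the gutter (+y side). Origin: centre of its underside.
- dish: Bystander: closed culture dish, 90 mm in diameter, 16 mm high, flat on the bench beside the gutter (+y side). Origin: centre of its underside.
- marker: Bystander: marker pen, 125 mm long, 13 mm thick, lying along its x axis on the bench beside the gutter (-y side). Origin: under its middle.
- dish_stack: Bystander: stack of culture dishes 90 mm in diameter, 64 mm high. Origin: centre of its underside.
- dish_pair: Bystander: two stacked culture dishes 90 mm in diameter, 32 mm high. Origin: centre of the underside.
- forceps: Bystander: steel forceps 130 mm long, 6 mm high, lying along x. Origin: under the middle.
- flask: Bystander: conical flask 72 mm wide at the foot, 120 mm tall. Origin: centre of its underside.
Not all that is in view belongs to the job. Leave any black or turquoise look-alike of the jar_slim alone.

How it is judged:
By the outcome, as a careful person would: the job done as asked, in the order asked, and still so for the second after the job is handed in, with the robot touching nothing.
It also fails if it takes over 54 s, if anything falls off the work surface, if the arm or the gripper's body presses on something with over 40 N, if the wrist force passes 120 N, or if a joint passes its speed limit or range.

## Robot

A 7-joint arm with a two-finger parallel gripper is mounted at the origin on the work surface. World frame = base frame: x ahead of the robot, y to its left, z up, the work surface at z = 0. Lengths are in m, angles in rad, forces in N, time in s.
With the tool pointing down it reaches from about 0.4 to 0.875 m from the base axis. Payload 19.3 kg.
Tool frame: the origin (TCP) lies on the centre line of the jaws, within the pads' length; the fingertips stand 25 mm ahead of it and the grasp point (between the pads) lies 6 mm ahead of it (tips_ahead is the distance from the TCP to the fingertips, in m); z points along the fingers, y is the direction in which the jaws open and shut (so a half turn about z gives the same grasp; the last joint's range is limited). The gripper opens to 85 mm and grips with 20 to 120 N. Pads are 22 mm wide; open, the fingers measure 114 mm over their backs; the gripper's body (76 mm by 85 mm) begins 54 mm behind the grasp point. The pads swing forward as they close: fully open they stand 13 mm farther back than shut.
Start: joints at [-1.375, 0.521, -0.036, 1.599, 0.021, 1.021, -0.113], TCP at [0.164, 0.603, 0.256] pointing down, gripper open.
Joint ranges: [-2.91, 2.91], [-0.3, 2.13], [-1.5, 1.42], [0.17, 2.43], [-1.26, 4.41], [0.16, 1.93], [-2.52, 2.52]. Speed limits (rad/s): [1.89, 1.89, 2.39, 2.39, 3.01, 3.01, 3.01].

## Interface

Orientations are given as [roll, pitch, yaw] about the fixed x, y, z axes, in that order (R = Rz(yaw) Ry(pitch) Rx(roll)).
In Python, from workcell import observe, grab_frame, job_done, outline_of, tips_ahead gives the robot as it stands. The module is installed in compiled form; this text tells all that it offers.
- The arm moves only by the tool move_arm, never from a script. Its argument "motion" is a list of rows, each a list of 2 entries, a list of its own where there are three numbers: the shift along the world's x, y, z in mm, then the turn, a rotation vector about the world's x, y, z in rad. A call has 1 to 12 rows; each row is the pose to reach, as a shift and turn from the pose commanded when the call began; what a row does not reach only later rows make up. A row lasts 1/8 s, in which the tool goes at most 62.5 mm and 10.7 degrees, less where a joint would pass 70% of its speed; a pose out of reach is approached as far as the arm can. A call with a gripper value outside its range is refused whole. "jaw" is the finger opening in mm, from 0 to 85.4, set as the call begins (left out, the last holds). The fingers move at their own pace and stop on an object; "grip_force" is the grip in N (left out, the last holds). Time passes only in rows, so rows that repeat a pose let the fingers close. It gives the time, the measured TCP pose, the force and the opening at its end, in the units of the state.
- observe(): the state, without advancing time (a new reading comes with each control period).
- grab_frame(name): name is "scene" or "top" or "wrist"; returns a dict with "frame" (480x640x3 uint8, red, green, blue), "fx", "fy", "cx", "cy" (pixels), "T" (4x4, takes a point from camera to world coordinates); the wrist camera has in their place "mount" (4x4, takes a point from camera to tool coordinates, whose origin is the TCP and whose axes are the flange's). Camera axes: x right, y down, z forward; pixel columns grow to the right and rows downward; lengths in m; the calibration is good to about 2 mm. A picture is of the moment at which its call begins: read the wrist's pose just before it. There is no depth.
- job_done(): hands the job in, once; it reports no verdict.
Trained networks look in the newest picture that a camera, given by its name, has taken for a name from the list of things; names that differ only in an ending like _2 or _b are one class to them, and where a whole thing is asked for, a point or a joint stands for the part that bears it (a point fixed in the world has none). Each returns a list of dicts, best first, with "score" (0 to 1); they miss things now and then, are a little off and sometimes report something else, mostly with a low value. They report only what shows in the picture. A call takes as long as a camera call. They do not tell look-alikes from the thing itself.
- outline_of(label, camera): "pixels" (480x640 bool, what is visible of it) and "pixel" ([column, row] in pixels, amid what is visible of it).
The state is a dict: "clock": time; "qpos": joint angles; "qd": joint speeds; "joint_efforts": joint torques, N m; "position": TCP position; "tool_rot": TCP orientation; "force": force on the tool from outside, world axes, zero at the start; "moment": the same for the moment, N m; "grip_width": finger opening in m.
Only numpy, scipy, OpenCV 4.12 (cv2) and the standard library are available. Lean on these libraries where they do the work, as an engineer would, in place of code of your own. Each camera call takes 0.05 s, during which the arm holds its last target.

## Working session

There is one attempt and no reset: what is moved stays moved. The work goes in short steps, Python scripts to look and compute and a tool call to move; the robot and the scene stay as the last step left them, time stands still between calls to the robot, and variables do not carry over. Pictures are saved under pics/ and viewed, and the job is handed in when it is done.

Besides the shell and the picture viewer there is one more tool, called in YAML: its name, and indented under it one key for each argument. move_arm: Moves the arm, as the interface text tells. Its arguments: {"type":"object","properties":{"motion":{"type":"array"},"jaw":{"type":"number"},"grip_force":{"type":"number"}},"required":["motion"]}

```bash
mkdir -p pics
cat > h.py <<'E'
import numpy as np, cv2
from workcell import *
def save(n,f): cv2.imwrite('pics/'+n+'.png', f['frame'][:,:,::-1])
def proj(f,p,T=None):
    T=f['T'] if T is None else T
    q=np.linalg.inv(T)@np.append(p,1); return f['fx']*q[0]/q[2]+f['cx'], f['fy']*q[1]/q[2]+f['cy']
def ray(f,px,T=None):
    T=f['T'] if T is None else T
    d=np.array([(px[0]-f['cx'])/f['fx'],(px[1]-f['cy'])/f['fy'],1]); return T[:3,3],T[:3,:3]@d
def atz(f,px,z,T=None):
    o,d=ray(f,px,T); return o+d*(z-o[2])/d[2]
def tri(rs):
    A=0;b=0
    for o,d in rs:
        d=d/np.linalg.norm(d);P=np.eye(3)-np.outer(d,d);A=A+P;b=b+P@o
    return np.linalg.solve(A,b)
E
python3 - <<'E'
from h import *
s=observe();print(s['clock'],s['position'],s['tool_rot'],s['grip_width'],tips_ahead if not callable(tips_ahead) else tips_ahead())
for c in ['scene','top']:
    f=grab_frame(c);save(c+'0',f);print(c,f['fx'],f['cx'],f['cy'],np.round(f['T'],3).tolist())
    for l in ['gutter','jar_wide','jar_slim']:
        for o in outline_of(l,c)[:3]: 
            print(l,o['score'],o['pixel'],o['pixels'].sum())
E
```

```text
0.0 [0.16415436 0.602734   0.25573099] [-3.14044449e+00  1.17271497e-04  2.87575902e+00] 0.08573191237671236 0.025
scene 470.030672475594 320.76430847781967 240.19183950821855 [[-0.044, 0.688, -0.724, 1.461], [0.999, 0.018, -0.043, 0.069], [-0.016, -0.725, -0.688, 0.945], [0.0, 0.0, 0.0, 1.0]]
gutter 0.95 [275.8, 233.3] 3952
jar_wide 0.64 [326.9, 236.4] 241
jar_wide 0.54 [322.5, 216.5] 229
jar_slim 0.8 [365.5, 266.0] 265
jar_slim 0.72 [338.9, 282.0] 313
jar_slim 0.62 [327.9, 238.7] 229
top 458.70051003635274 313.60358327781375 239.98462962724983 [[0.01, -0.983, 0.183, 0.372], [-0.999, -0.016, -0.033, 0.023], [0.036, -0.183, -0.983, 1.036], [0.0, 0.0, 0.0, 1.0]]
gutter 0.92 [361.2, 266.4] 8512
jar_wide 0.69 [300.7, 291.0] 553
jar_slim 0.97 [279.6, 203.3] 402
jar_slim 0.85 [295.4, 260.9] 470
jar_slim 0.81 [247.3, 232.4] 430
```

View pics/scene0.png

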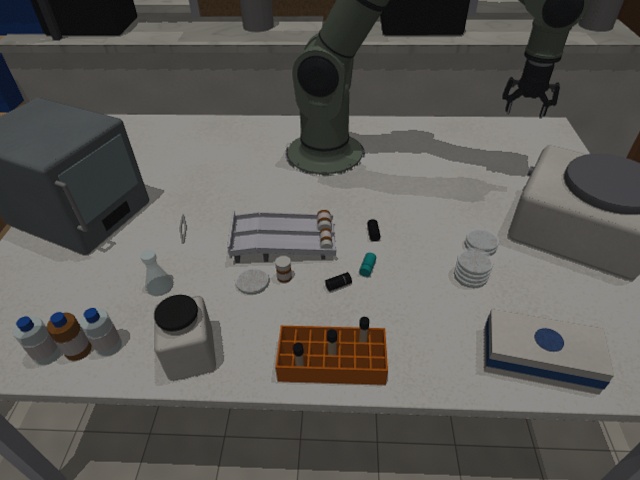

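View pics/top0.png

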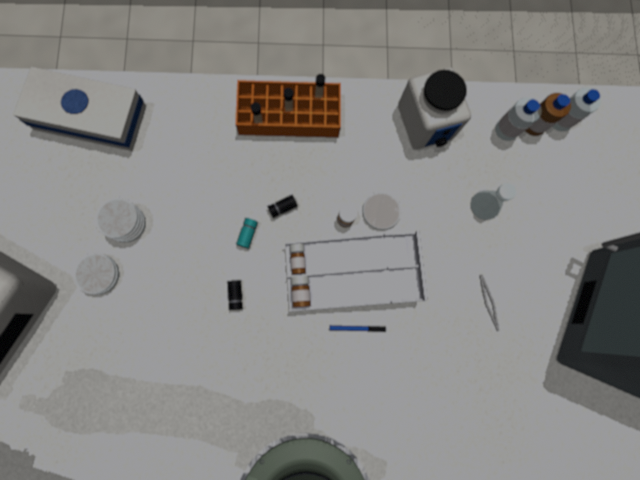

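The top view shows the gutter at about (287–424, 235–312). The low end is on the left, with the slim jar at (298, 260) and the wide jar at (300, 291). Uphill runs right, roughly along world −y. I'll zoom in to find the corners.

Run:
```python
import cv2
a=cv2.imread('pics/top0.png')[222:322,272:437];cv2.imwrite('pics/topz.png',cv2.resize(a,None,fx=4.8,fy=4.8,interpolation=cv2.INTER_CUBIC))
a=cv2.imread('pics/scene0.png')[200:270,220:345];cv2.imwrite('pics/scenez.png',cv2.resize(a,None,fx=6.4,fy=6.4,interpolation=cv2.INTER_CUBIC))
```

```text
(no output)
```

View pics/topz.png

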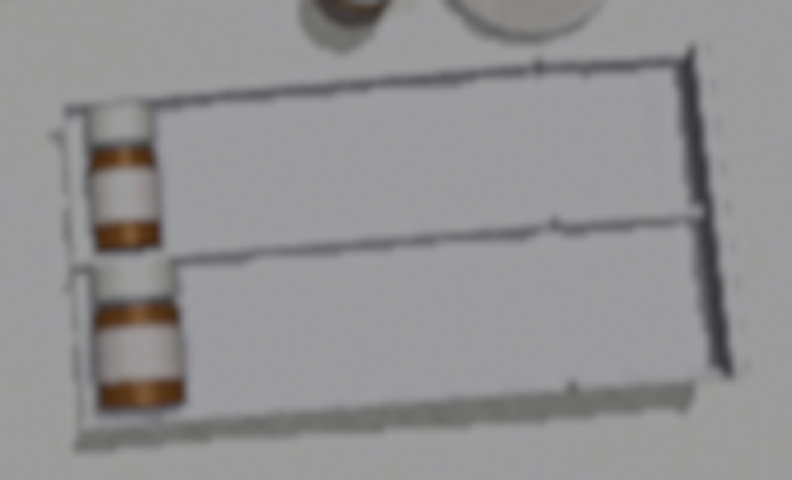

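View pics/scenez.png

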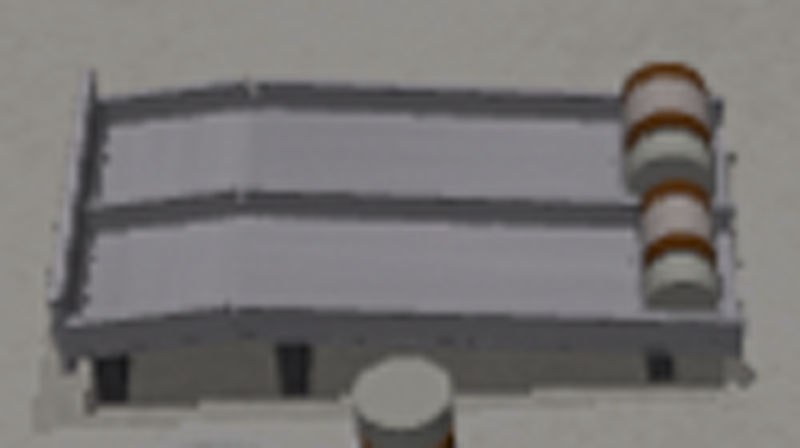

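```bash
cat > fit.py <<'E'
from h import *
from scipy.optimize import least_squares
ft=grab_frame('top');fs=grab_frame('scene')
C=[[70,73,67],[70,0,67],[70,-73,67]];L=[[-141,73,44.9],[-141,0,44.9],[-141,-73,44.9]]
S=[[145,75,75],[145,-75,75]]
tp=[(C[0],538,65),(C[1],555,222),(C[2],572,386),(S[0],690,48),(S[1],728,375),(L[0],68,107),(L[1],75,268)]
sp=[(C[2],250,85),(C[1],240,192),(C[0],228,308),(S[1],93,70),(S[0],60,305),(L[2],718,100),(L[1],728,213),(L[0],740,322)]
def W(p,P):
    c,s=np.cos(P[2]),np.sin(P[2]);p=np.array(p)/1000
    return np.array([P[0]+c*p[0]-s*p[1],P[1]+s*p[0]+c*p[1],p[2]+P[3]])
def res(P,which=3):
    r=[]
    if which&1:
        for p,u,v in tp: r+=list(np.array(proj(ft,W(p,P)))-(272+(u+.5)/4.8-.5,222+(v+.5)/4.8-.5))
    if which&2:
        for p,u,v in sp: r+=list(np.array(proj(fs,W(p,P)))-(220+(u+.5)/6.4-.5,200+(v+.5)/6.4-.5))
    return np.array(r)
for w in (1,2,3):
    R=least_squares(lambda P:res(P,w),[.45,0,-1.5,0],loss='soft_l1')
    print(w,np.round(R.x,4),np.degrees(R.x[2]));print(np.round(res(R.x,w).reshape(-1,2),1).tolist())
np.save('G.npy',R.x)
P=R.x
for n,y,x,r in (('wide',-36.5,-118,20),('slim',36.5,-119.5,16)):
    zf=30+np.tan(np.radians(6))*(x+130)
    p=W([x,y,zf+r/np.cos(np.radians(6))],P);print(n,p,[np.round(proj(f,p),1) for f in (ft,fs)])
for l in ('jar_wide','jar_slim'):
  A=[outline_of(l,c) for c in ('top','scene')]
  for a in A[0][:3]:
    for b in A[1][:3]:
      t=tri([ray(ft,a['pixel']),ray(fs,b['pixel'])]);print(l,a['pixel'],b['pixel'],t.round(3))
print(observe()['clock'])
for p in ([-145,36.5,30],[-145,-36.5,30],[90,36.5,50],[90,-36.5,50]): print(p,W(p,P).round(3))
E
python3 fit.py
```

```text
1 [ 0.4882 -0.097  -1.4775 -0.0103] -84.65697198064531
[[-1.7, -0.0], [-1.6, 0.3], [-1.3, 0.1], [1.2, -0.7], [2.0, 0.3], [0.1, 0.3], [1.1, -0.4]]
2 [ 4.9030e-01 -9.4200e-02 -1.4861e+00 -1.3000e-03] -85.14920729799725
[[0.7, -0.3], [0.8, -0.2], [1.2, -0.1], [-1.0, 0.5], [-1.1, -0.1], [-0.0, 0.3], [-0.1, -0.6], [-0.4, 0.4]]
3 [ 0.4874 -0.0955 -1.4807 -0.004 ] -84.83578261990795
[[-1.8, -0.1], [-1.7, 0.4], [-1.5, 0.4], [1.3, -0.7], [2.0, 0.7], [-0.6, -0.1], [0.3, -0.6], [0.3, -0.1], [0.6, -0.1], [1.1, -0.0], [-1.3, 0.8], [-1.1, 0.1], [-0.6, 0.2], [-0.5, -0.8], [-0.7, 0.2]]
wide [0.44046021 0.01877697 0.04741196] [array([299.4, 292.7]), array([324.1, 222.2])]
slim [0.51302888 0.02684166 0.04323227] [array([296.2, 259.4]), array([326. , 240.6])]
jar_slim [233.7, 294.6] [341.1, 279.6] [ 0.456  0.129 -0.165]
jar_slim [233.7, 294.6] [324.8, 237.0] [0.448 0.092 0.016]
jar_slim [233.7, 294.6] [366.0, 265.0] [ 0.446  0.165 -0.119]
jar_slim [297.4, 259.8] [341.1, 279.6] [ 0.532  0.048 -0.097]
jar_slim [297.4, 259.8] [324.8, 237.0] [0.511 0.024 0.055]
jar_slim [297.4, 259.8] [366.0, 265.0] [ 0.527  0.083 -0.034]
jar_slim [246.0, 233.9] [341.1, 279.6] [ 0.585  0.108 -0.029]
jar_slim [246.0, 233.9] [324.8, 237.0] [0.56  0.078 0.112]
jar_slim [246.0, 233.9] [366.0, 265.0] [0.574 0.14  0.012]
0.7
[-145, 36.5, 30] [0.511 0.052 0.026]
[-145, -36.5, 30] [0.438 0.046 0.026]
[90, 36.5, 50] [ 0.532 -0.182  0.046]
[90, -36.5, 50] [ 0.459 -0.188  0.046]
```

```bash
sed -i 's/S=\[\[145,75,75\],\[145,-75,75\]\]/S=[[140,75,75],[140,-75,75]]/' fit.py; python3 fit.py | grep -v jar_slim
```

```text
1 [ 0.4873 -0.0973 -1.4776 -0.002 ] -84.66059107244969
[[-0.9, -0.3], [-0.7, 0.3], [-0.4, 0.4], [0.0, -0.8], [0.9, 0.7], [0.1, 0.1], [1.1, -0.4]]
2 [ 0.4996 -0.0938 -1.4855  0.0072] -85.11332347768845
[[0.0, -0.4], [0.2, -0.2], [0.5, 0.1], [-0.1, 0.3], [-0.2, 0.0], [0.0, 0.2], [-0.0, -0.6], [-0.3, 0.6]]
3 [ 0.4876 -0.0969 -1.4811 -0.0035] -84.85997347219687
[[-1.1, -0.3], [-1.0, 0.3], [-0.8, 0.4], [-0.2, -0.7], [0.4, 0.8], [0.1, -0.2], [0.9, -0.7], [-0.2, -0.2], [0.1, -0.2], [0.6, -0.1], [-0.0, 0.6], [0.2, -0.1], [-1.0, 0.1], [-1.0, -0.9], [-1.2, 0.1]]
wide [0.44072197 0.01739634 0.04787592] [array([300. , 292.5]), array([323.6, 222.2])]
slim [0.51329403 0.02543038 0.04369623] [array([296.8, 259.2]), array([325.4, 240.5])]
jar_wide [302.2, 292.8] [320.4, 216.7] [0.439 0.011 0.067]
jar_wide [302.2, 292.8] [151.9, 279.0] [ 0.56  -0.2    0.044]
jar_wide [344.8, 214.9] [320.4, 216.7] [ 0.578 -0.024  0.192]
jar_wide [344.8, 214.9] [151.9, 279.0] [ 0.671 -0.23   0.082]
1.0
[-145, 36.5, 30] [0.511 0.051 0.027]
[-145, -36.5, 30] [0.438 0.044 0.027]
[90, 36.5, 50] [ 0.532 -0.183  0.047]
[90, -36.5, 50] [ 0.459 -0.19   0.047]
```

Run:
```python
import numpy as np
p0=np.array([164.2,602.7]);a0,a1=np.arctan2(602.7,164.2),np.arctan2(74.1,435.5);r0,r1=np.hypot(*p0),np.hypot(435.5,74.1)
for i in range(1,13):
    a=a0+(a1-a0)*i/12;r=r0+(r1-r0)*i/12
    print(np.round([r*np.cos(a)-p0[0],r*np.sin(a)-p0[1]]),round(-1.215*i/12,3))
```

```text
[ 51. -32.] -0.101
[ 97. -69.] -0.203
[ 138. -109.] -0.304
[ 175. -152.] -0.405
[ 205. -197.] -0.506
[ 231. -244.] -0.608
[ 251. -293.] -0.709
[ 265. -341.] -0.81
[ 274. -390.] -0.911
[ 278. -437.] -1.012
[ 277. -484.] -1.114
[ 271. -529.] -1.215
```

move_arm:
  motion:
    - [[51, -32, 0], [0, 0, -0.101]]
    - [[97, -69, 0], [0, 0, -0.203]]
    - [[138, -109, 0], [0, 0, -0.304]]
    - [[175, -152, 0], [0, 0, -0.405]]
    - [[205, -197, 0], [0, 0, -0.506]]
    - [[231, -244, 0], [0, 0, -0.608]]
    - [[251, -293, 0], [0, 0, -0.709]]
    - [[265, -341, 0], [0, 0, -0.81]]
    - [[274, -390, 0], [0, 0, -0.911]]
    - [[278, -437, 0], [0, 0, -1.012]]
    - [[277, -484, 0], [0, 0, -1.114]]
    - [[271, -529, 0], [0, 0, -1.215]]
  jaw: 0
  grip_force: 20

```text
clock: 2.5
position: [0.4351, 0.0725, 0.2564]
tool_rot: [3.141, -0.0, 1.657]
force: [0.9, 0.2, -0.8]
grip_width: 0.0002
```

```bash
cat >> h.py <<'E'
from scipy.spatial.transform import Rotation as Rn
def wrist(n):
    s=observe();f=grab_frame('wrist');T=np.eye(4);T[:3,:3]=Rn.from_euler('xyz',s['tool_rot']).as_matrix();T[:3,3]=s['position'];f['T']=T@f['mount'];save(n,f);return f
def W(p,P):
    c,s=np.cos(P[2]),np.sin(P[2]);p=np.array(p)/1000
    return np.array([P[0]+c*p[0]-s*p[1],P[1]+s*p[0]+c*p[1],p[2]+P[3]])
E
python3 - <<'E'
from h import *
print(observe()['position'],observe()['qpos'])
f=wrist('w1');P=np.load('G.npy');P[3]=0
im=cv2.imread('pics/w1.png')
def d(p,c): 
    u=proj(f,W(p,P)); cv2.circle(im,(int(u[0]),int(u[1])),3,c,1)
t=np.tan(np.radians(6))
for x in range(-141,71,30):
  for y in (-73,0,73): d([x,y,46+t*(x+130)],(0,0,255))
for y in (-71,0,71): d([-130,y,30],(0,255,0)); d([-130,y,35],(255,0,0))
for x,y,r in ((-118,-36.5,20),(-119.5,36.5,16)):
  for dy in(-32,0,32): d([x,y+dy,30+t*(x+130)+2*r],(255,0,255))
cv2.imwrite('pics/w1o.png',im); print(f['T'].round(3).tolist())
E
```

```text
[0.43512787 0.07245    0.256433  ] [-0.63919436  0.24260258  0.40566624  2.07552076 -0.12702781  0.84605108
 -0.07353792]
[[0.996, 0.081, 0.026, 0.429], [0.085, -0.951, -0.298, 0.149], [0.0, 0.299, -0.954, 0.373], [0.0, 0.0, 0.0, 1.0]]
```

View pics/w1o.png

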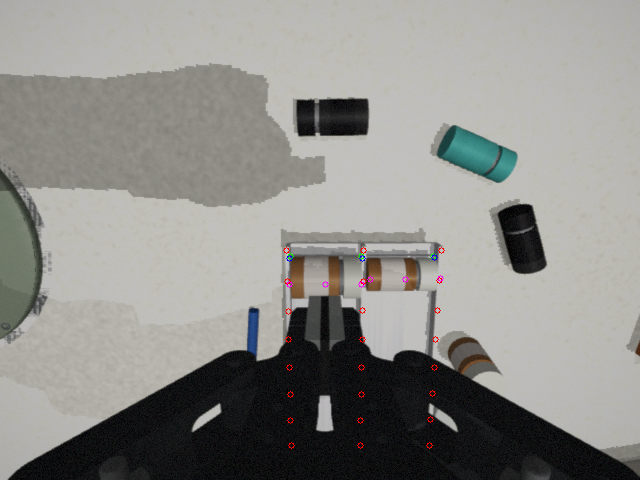

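The wrist view shows both jars at the lip: wide at (315, 275), slim at (402, 274). The real low end is at row 244 against 250 predicted, so the gutter lies about 4–5 mm further toward +y than the fit. Lateral alignment is good. I'll descend behind the wide jar.

move_arm:
  motion:
    - [[0, 2, -50], [0, 0, 0]]
    - [[0, 2, -100], [0, 0, 0]]
    - [[0, 2, -150], [0, 0, 0]]
    - [[0, 2, -175], [0, 0, 0]]
    - [[0, 2, -175], [0, 0, 0]]

```text
clock: 3.18
position: [0.4345, 0.0757, 0.0802]
tool_rot: [-3.139, 0.001, 1.66]
force: [-0.2, -0.2, -0.0]
grip_width: -0.0004
```

Run:
```python
from h import *
print(observe()['position'],observe()['tool_rot'])
f=wrist('w2');P=np.load('G.npy');P[3]=0
for c in('scene','top'): save(c+'2',grab_frame(c))
im=cv2.imread('pics/w2.png')
def d(p,c): 
    u=proj(f,W(p,P)); cv2.circle(im,(int(u[0]),int(u[1])),3,c,1)
t=np.tan(np.radians(6))
for x in range(-141,-80,30):
  for y in (-73,0,73): d([x,y,46+t*(x+130)],(0,0,255))
for y in (-71,0,71): d([-130,y,30],(0,255,0)); d([-134,y,35],(255,0,0))
for x,y,r in ((-118,-36.5,20),(-119.5,36.5,16)):
  for dy in(-32,0,32): d([x,y+dy,30+t*(x+130)+2*r],(255,0,255))
cv2.imwrite('pics/w2o.png',im)
a=cv2.imread('pics/scene2.png')[190:280,220:370];cv2.imwrite('pics/scene2z.png',cv2.resize(a,None,fx=5,fy=5,interpolation=cv2.INTER_CUBIC))
```

```text
[0.43447731 0.07567498 0.08021812] [-3.13876629e+00  6.66501650e-04  1.66044549e+00]
```

View pics/w2o.png

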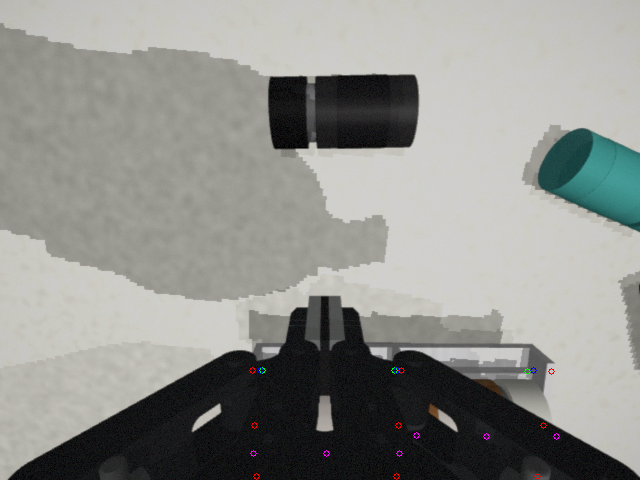

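View pics/scene2z.png

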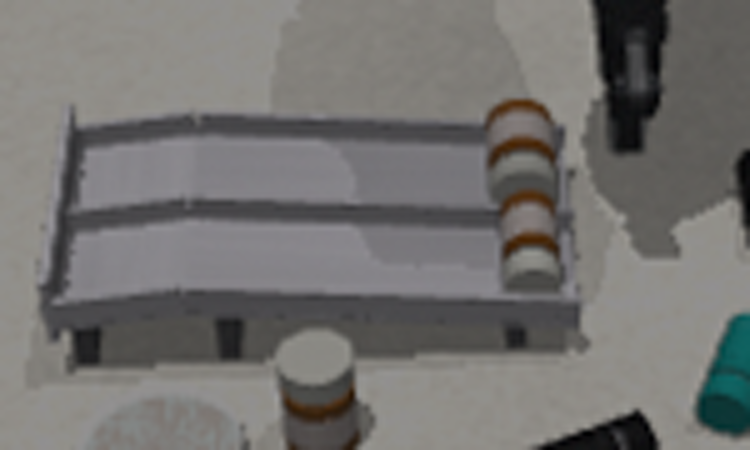

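Run:
```python
import cv2
a=cv2.imread('pics/w2.png')[300:400,240:400];b=cv2.imread('pics/w2.png')[300:400,400:560]
r=lambda a:cv2.resize(a,None,fx=5,fy=5,interpolation=cv2.INTER_CUBIC)
cv2.imwrite('pics/w2a.png',r(a));cv2.imwrite('pics/w2b.png',r(b))
a=cv2.imread('pics/w1.png')[225:325,280:446];cv2.imwrite('pics/w1a.png',cv2.resize(a,None,fx=4.8,fy=4.8,interpolation=cv2.INTER_CUBIC))
```

```text
(no output)
```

View pics/w2a.png

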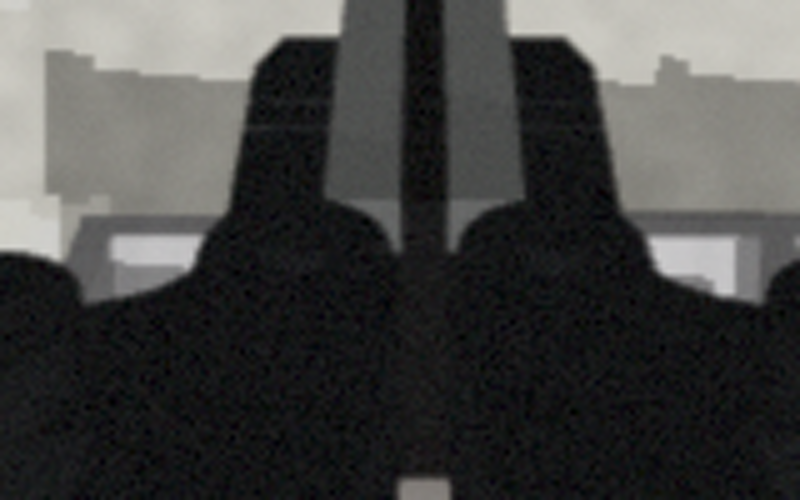

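View pics/w2b.png

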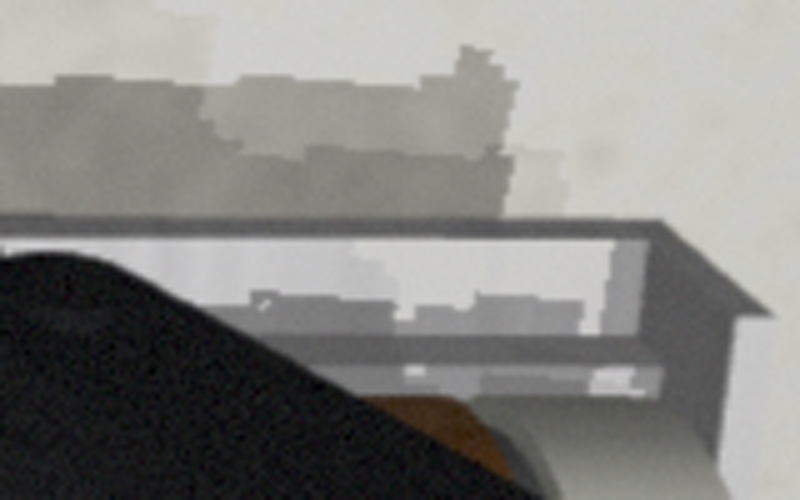

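View pics/w1a.png

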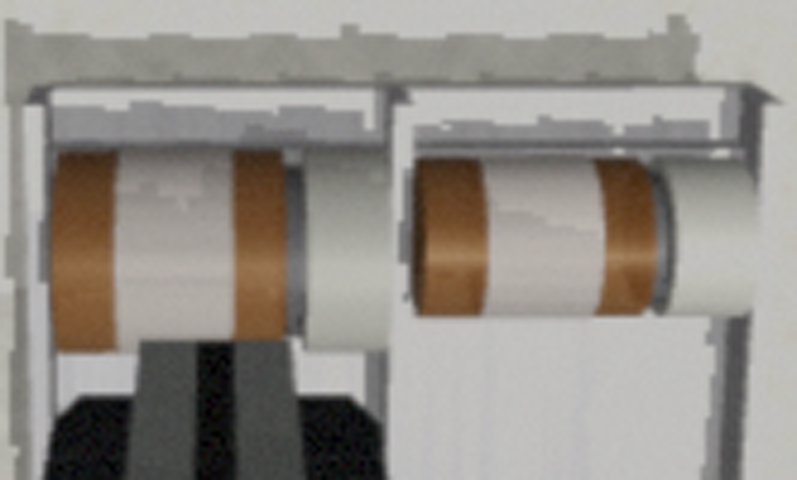

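move_arm:
  motion:
    - [[0, 0, -8], [0, 0, 0]]
    - [[0, 0, -14], [0, 0, 0]]
    - [[1, -6, -14], [0, 0, 0]]
    - [[1, -12, -14], [0, 0, 0]]
    - [[2, -16, -14], [0, 0, 0]]
    - [[2, -20, -14], [0, 0, 0]]
    - [[2.5, -24, -14], [0, 0, 0]]
    - [[3, -28, -14], [0, 0, 0]]
    - [[3.5, -32, -14], [0, 0, 0]]
    - [[4, -36, -13.5], [0, 0, 0]]
    - [[4, -40, -13], [0, 0, 0]]
    - [[4, -40, -13], [0, 0, 0]]

```text
clock: 4.82
position: [0.4392, 0.0357, 0.0683]
tool_rot: [-3.142, 0.0, 1.66]
force: [0.3, -0.8, -0.3]
grip_width: -0.0
```

Run:
```python
from h import *
s=observe();print(s['position'],s['force'])
for c in('scene','top'): save(c+'3',grab_frame(c))
a=cv2.imread('pics/scene3.png')[190:280,220:370];a=cv2.resize(a,(750,450),interpolation=cv2.INTER_CUBIC)
cv2.imwrite('pics/s3z.png',a)
a=cv2.imread('pics/top3.png')[222:322,252:437];cv2.imwrite('pics/t3z.png',cv2.resize(a,None,fx=4.3,fy=4.3,interpolation=cv2.INTER_CUBIC))
```

```text
[0.43918876 0.03567411 0.06832509] [ 0.26689845 -0.84500851 -0.26247573]
```

View pics/s3z.png

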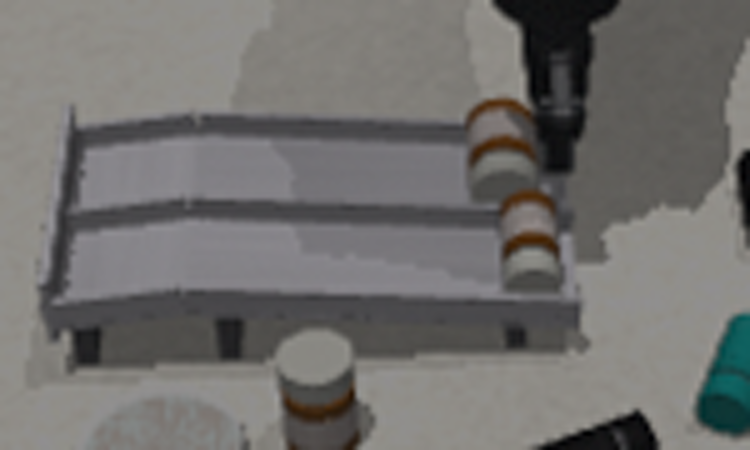

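View pics/t3z.png

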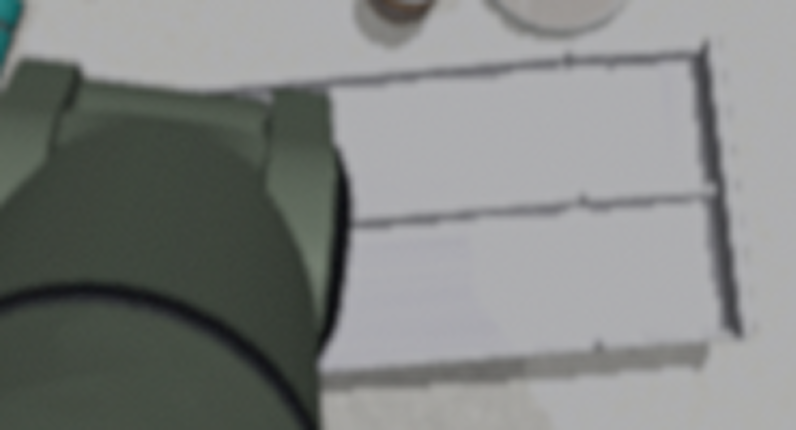

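move_arm:
  motion:
    - [[0.5, -5, 0], [0, 0, 0]]
    - [[1, -12, 1], [0, 0, 0]]
    - [[2, -20, 2], [0, 0, 0]]
    - [[2.5, -28, 3], [0, 0, 0]]
    - [[3, -36, 4], [0, 0, 0]]
    - [[4, -44, 4.5], [0, 0, 0]]
    - [[4.5, -52, 5], [0, 0, 0]]
    - [[5.5, -60, 6], [0, 0, 0]]
    - [[6, -68, 7], [0, 0, 0]]
    - [[7, -76, 8], [0, 0, 0]]
    - [[7.5, -84, 9], [0, 0, 0]]
    - [[8, -90, 9.5], [0, 0, 0]]

```text
clock: 6.42
position: [0.4472, -0.0545, 0.0779]
tool_rot: [3.142, 0.0, 1.66]
force: [-0.3, 0.6, 1.4]
grip_width: -0.0001
```

```bash
cat > look.py <<'E'
import sys
from h import *
n=sys.argv[1]
s=observe();print(s['clock'],s['position'],s['force'])
save('s'+n,grab_frame('scene'))
a=cv2.imread('pics/s'+n+'.png')[190:280,220:370];a=cv2.resize(a,(750,450),interpolation=cv2.INTER_CUBIC)
cv2.imwrite('pics/s'+n+'z.png',a)
E
python3 look.py 4
```

```text
6.425 [ 0.44721319 -0.05453056  0.07786426] [-0.26244447  0.59874308  1.43756256]
```

View pics/s4z.png

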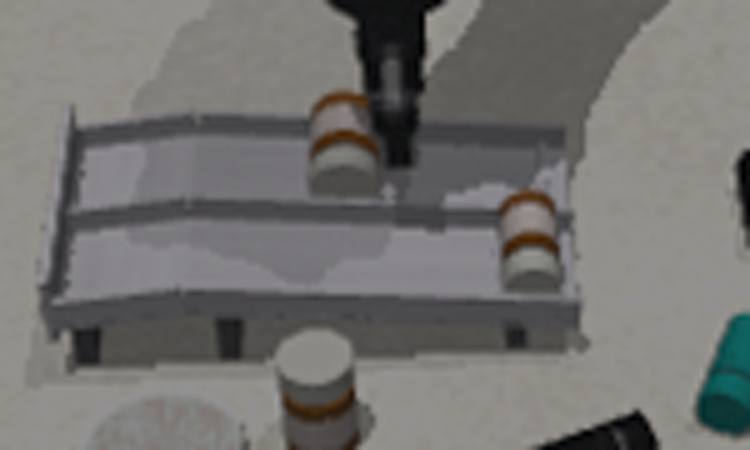

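move_arm:
  motion:
    - [[0.5, -5, 0.5], [0, 0, 0]]
    - [[1, -12, 1], [0, 0, 0]]
    - [[2, -20, 2], [0, 0, 0]]
    - [[2.5, -28, 3], [0, 0, 0]]
    - [[3, -36, 4], [0, 0, 0]]
    - [[4, -44, 4.5], [0, 0, 0]]
    - [[4.5, -52, 5], [0, 0, 0]]
    - [[5.5, -60, 6], [0, 0, 0]]
    - [[6, -68, 7], [0, 0, 0]]
    - [[7, -75, 8], [0, 0, 0]]
    - [[7, -80, 8.5], [0, 0, 0]]
    - [[7.5, -85, 9], [0, 0, 0]]

```text
clock: 7.98
position: [0.4547, -0.1392, 0.0868]
tool_rot: [-3.141, -0.0, 1.661]
force: [-0.1, 1.0, -0.0]
grip_width: -0.0001
```

```bash
python3 look.py 5
```

```text
7.975 [ 0.45466396 -0.1391765   0.08680574] [-0.08230677  0.97356345 -0.0274485 ]
```

View pics/s5z.png

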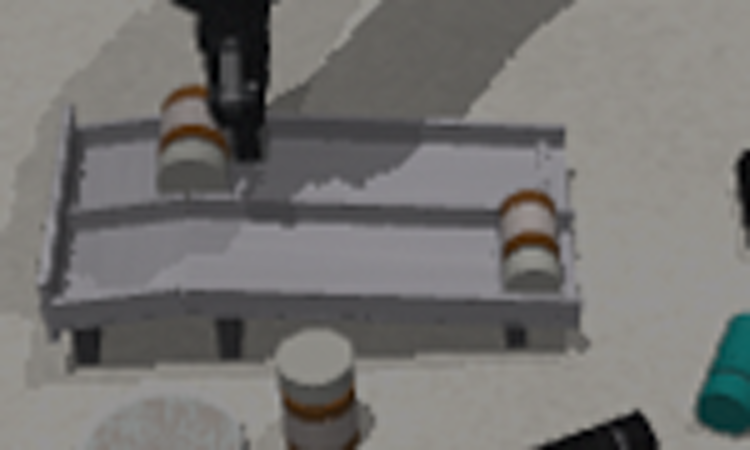

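move_arm:
  motion:
    - [[0.5, -4, 0.5], [0, 0, 0]]
    - [[1, -9, 1], [0, 0, 0]]
    - [[1, -14, 1.5], [0, 0, 0]]
    - [[1.5, -18, 2], [0, 0, 0]]
    - [[2, -22, 2], [0, 0, 0]]
    - [[2, -25, 2], [0, 0, 0]]
    - [[2, -25, 2], [0, 0, 0]]
    - [[2, -25, 2], [0, 0, 0]]
    - [[2, -25, 2], [0, 0, 0]]
    - [[2, -25, 2], [0, 0, 0]]

```text
clock: 9.28
position: [0.4567, -0.1639, 0.0888]
tool_rot: [3.142, -0.0, 1.661]
force: [0.9, 0.2, 0.4]
grip_width: -0.0004
```

```bash
python3 look.py 6
```

```text
9.275 [ 0.456715   -0.16387698  0.08881128] [0.88837367 0.18548839 0.43438351]
```

View pics/s6z.png

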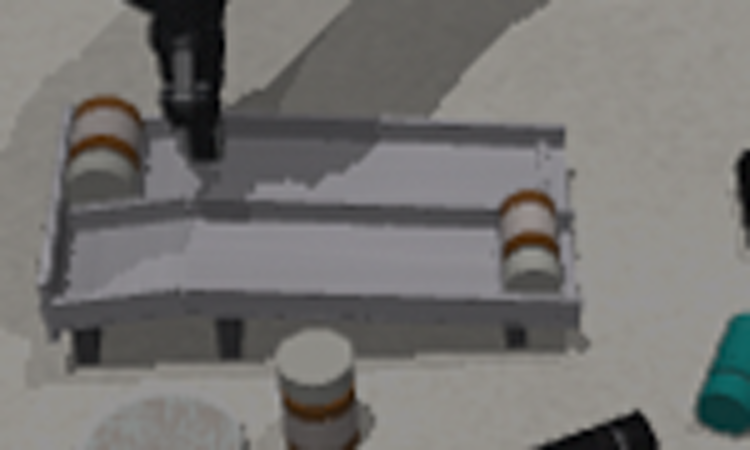

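move_arm:
  motion:
    - [[0, 5, 40], [0, 0, 0]]
    - [[0, 10, 85], [0, 0, 0]]
    - [[8, 50, 90], [0, 0, 0]]
    - [[17, 90, 90], [0, 0, 0]]
    - [[26, 130, 90], [0, 0, 0]]
    - [[35, 170, 90], [0, 0, 0]]
    - [[43, 210, 90], [0, 0, 0]]
    - [[52, 246, 88], [0, 0, 0]]
    - [[52, 246, 50], [0, 0, 0]]
    - [[52, 246, 10], [0, 0, 0]]
    - [[52, 246, -8], [0, 0, 0]]
    - [[52, 246, -8], [0, 0, 0]]

```text
clock: 10.82
position: [0.508, 0.0818, 0.0798]
tool_rot: [-3.139, 0.0, 1.661]
force: [0.2, -0.5, 0.4]
grip_width: 0.0001
```

```bash
python3 look.py 7; python3 -c "
from h import *
wrist('w7')"
```

```text
10.825 [0.50798891 0.08181237 0.07982469] [ 0.22102631 -0.54932695  0.4364321 ]
```

View pics/s7z.png

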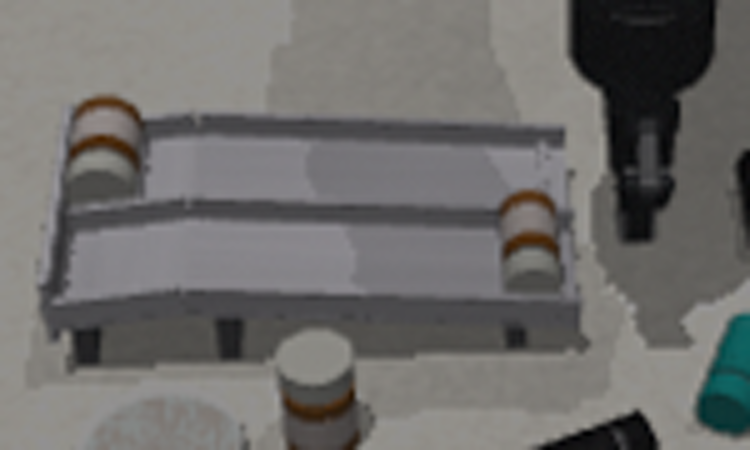

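View pics/w7.png

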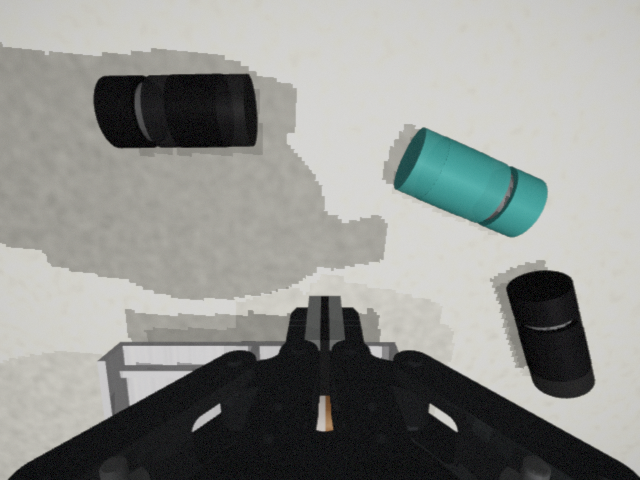

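The wide jar is resting at the stop. The fingers are centred behind the slim lane and clear of the look-alikes.

move_arm:
  motion:
    - [[0, 0, -8], [0, 0, 0]]
    - [[0, 0, -15], [0, 0, 0]]
    - [[1, -6, -15], [0, 0, 0]]
    - [[1, -12, -15], [0, 0, 0]]
    - [[2, -16, -15], [0, 0, 0]]
    - [[2, -20, -15], [0, 0, 0]]
    - [[2.5, -24, -15], [0, 0, 0]]
    - [[3, -28, -15], [0, 0, 0]]
    - [[3.5, -32, -15], [0, 0, 0]]
    - [[4, -36, -14.5], [0, 0, 0]]
    - [[4.5, -41, -14], [0, 0, 0]]
    - [[5, -46, -13.5], [0, 0, 0]]

```text
clock: 12.42
position: [0.5137, 0.0357, 0.0673]
tool_rot: [-3.142, 0.0, 1.661]
force: [-0.2, -0.5, -0.0]
grip_width: 0.0002
```

```bash
python3 look.py 8
```

```text
12.425 [0.51372814 0.03568188 0.06733633] [-0.21545813 -0.50650821 -0.03402191]
```

View pics/s8z.png

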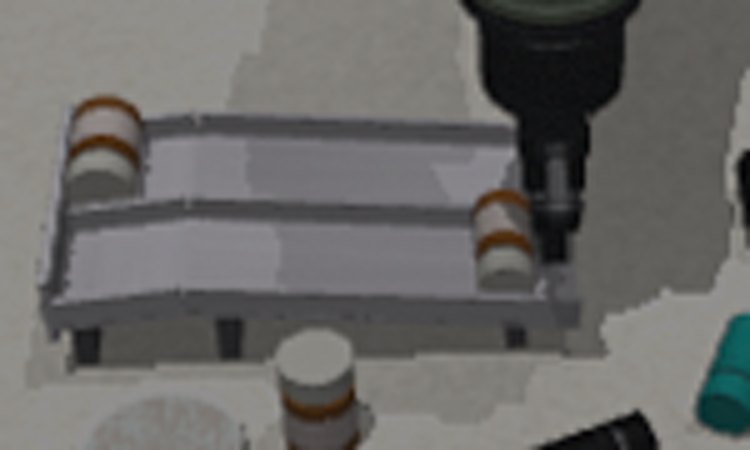

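move_arm:
  motion:
    - [[0.5, -5, 0.5], [0, 0, 0]]
    - [[1, -12, 1], [0, 0, 0]]
    - [[2, -20, 2], [0, 0, 0]]
    - [[2.5, -28, 3], [0, 0, 0]]
    - [[3, -36, 3.5], [0, 0, 0]]
    - [[4, -44, 4.5], [0, 0, 0]]
    - [[4.5, -52, 5], [0, 0, 0]]
    - [[5.5, -60, 6], [0, 0, 0]]
    - [[6, -68, 7], [0, 0, 0]]
    - [[7, -76, 8], [0, 0, 0]]
    - [[7.5, -84, 8.5], [0, 0, 0]]
    - [[8, -90, 9], [0, 0, 0]]

```text
clock: 13.98
position: [0.5217, -0.0545, 0.0763]
tool_rot: [-3.141, 0.0, 1.66]
force: [-0.3, 0.8, 0.6]
grip_width: 0.0001
```

```bash
python3 look.py 9
```

```text
13.975 [ 0.52166136 -0.05453618  0.07628865] [-0.33605301  0.78388959  0.63386236]
```

View pics/s9z.png

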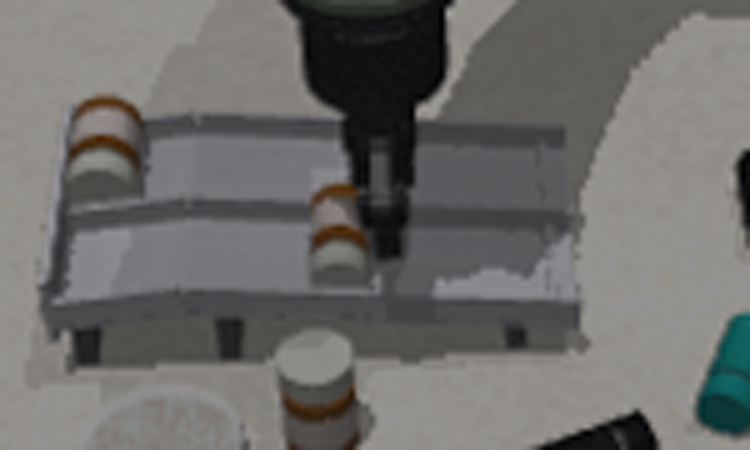

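move_arm:
  motion:
    - [[0.5, -5, 0.5], [0, 0, 0]]
    - [[1, -12, 1], [0, 0, 0]]
    - [[2, -20, 2], [0, 0, 0]]
    - [[2.5, -28, 3], [0, 0, 0]]
    - [[3, -36, 4], [0, 0, 0]]
    - [[4, -44, 4.5], [0, 0, 0]]
    - [[4.5, -52, 5], [0, 0, 0]]
    - [[5.5, -60, 6], [0, 0, 0]]
    - [[6, -68, 7], [0, 0, 0]]
    - [[7, -76, 8], [0, 0, 0]]
    - [[7.5, -82, 8.5], [0, 0, 0]]
    - [[8, -87, 9], [0, 0, 0]]

```text
clock: 15.52
position: [0.5297, -0.1414, 0.0853]
tool_rot: [-3.142, 0.0, 1.661]
force: [-0.3, -0.2, 0.5]
grip_width: 0.0004
```

move_arm:
  motion:
    - [[0.5, -5, 0.5], [0, 0, 0]]
    - [[1, -10, 1], [0, 0, 0]]
    - [[1, -14, 1.5], [0, 0, 0]]
    - [[1.5, -18, 2], [0, 0, 0]]
    - [[2, -22, 2], [0, 0, 0]]
    - [[2, -26, 2], [0, 0, 0]]
    - [[2, -29, 2], [0, 0, 0]]
    - [[2, -29, 2], [0, 0, 0]]
    - [[2, -29, 2], [0, 0, 0]]
    - [[2, -29, 2], [0, 0, 0]]
    - [[2, -29, 2], [0, 0, 0]]

```text
clock: 16.9
position: [0.5317, -0.1698, 0.0873]
tool_rot: [-3.142, -0.0, 1.661]
force: [0.0, 0.1, -0.8]
grip_width: 0.0003
```

```bash
python3 look.py 10
```

```text
16.9 [ 0.5317094  -0.16983539  0.08729734] [ 0.03626921  0.10881635 -0.7981951 ]
```

View pics/s10z.png

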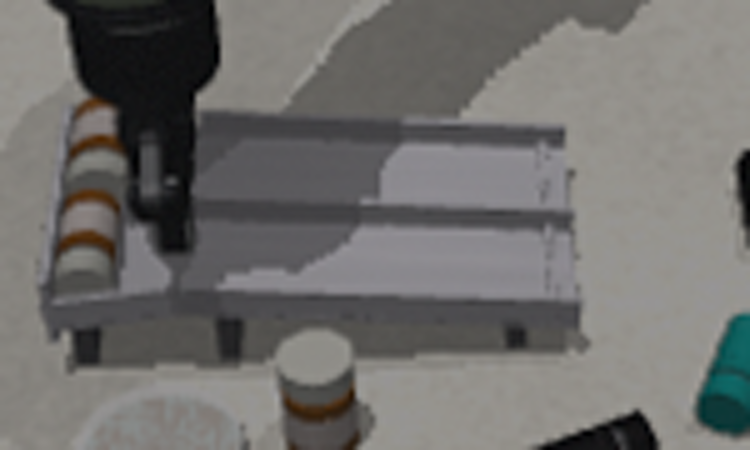

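Both jars are past the crest. I'll retract straight up and check.

move_arm:
  motion:
    - [[0, 4, 30], [0, 0, 0]]
    - [[0, 10, 80], [0, 0, 0]]
    - [[0, 40, 125], [0, 0, 0]]
    - [[0, 90, 150], [0, 0, 0]]
    - [[0, 140, 150], [0, 0, 0]]
    - [[0, 190, 150], [0, 0, 0]]
    - [[0, 240, 150], [0, 0, 0]]
    - [[0, 240, 150], [0, 0, 0]]

```text
clock: 17.95
position: [0.5314, 0.074, 0.2372]
tool_rot: [-3.142, -0.001, 1.666]
force: [0.2, -0.5, 0.1]
grip_width: -0.0001
```

```bash
python3 look.py 11; python3 -c "
from h import *
save('t11',grab_frame('top'))"
```

```text
17.95 [0.53138121 0.07404758 0.23717965] [ 0.20089481 -0.50339912  0.08811298]
```

View pics/s11z.png

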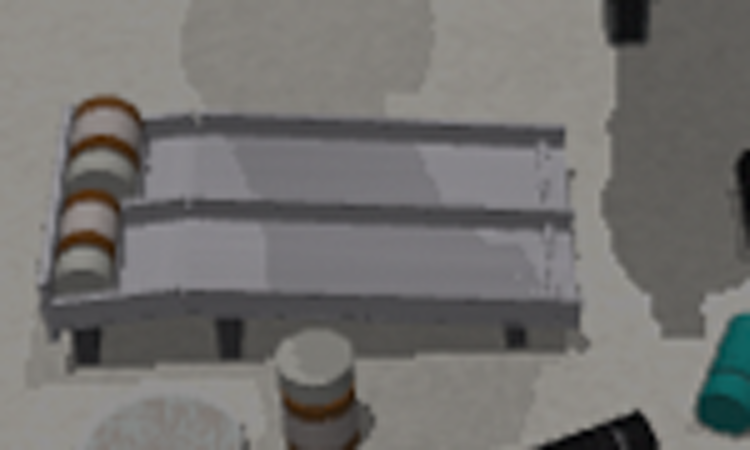

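View pics/t11.png

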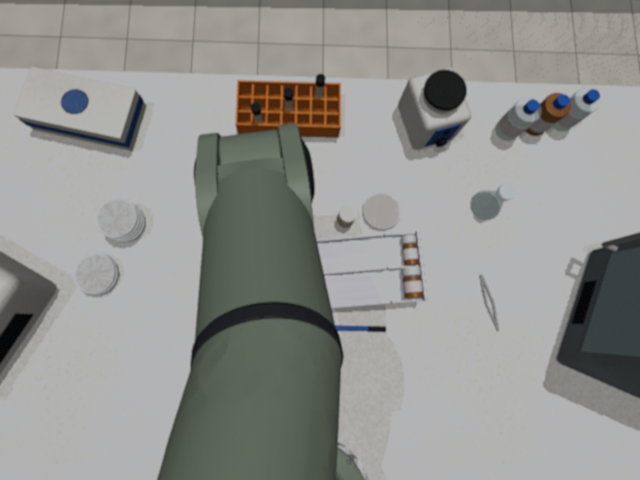

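Both jars lie against the stop, at (410, 250) and (413, 282) in the top view. The spare jar, dish and marker look unmoved, and the arm is clear.

```bash
python3 -c "
from workcell import *
print(job_done())"
```

```text
the job is handed in; nothing more can be done
None
```

Both jars now lie against the end stop, each in its own lane, and I've handed the job in. I pushed the wide jar first and then the slim one, with closed fingertips at about 64 mm/s. I eased off near the crest and let each jar roll the last stretch to the stop.

**Final checks:** the scene and top pictures taken after the arm withdrew show both jars at the stop. The wide jar stayed put throughout the slim jar's push. The spare jar, dish and marker looked unmoved, but in the last top view the arm hid the look-alike jars. The end-of-move force readings were no more than about 1.5 N. The clock read 17.95 s at the last check, against the 54 s limit.

**Disagreements between measurements:**
- **Gutter position:** my fit from the fixed cameras put the gutter's low end about 4 mm off from what the wrist camera showed. I used the wrist value.
- **Jar position:** the wide jar's observed position during the push was about 5 mm short of what I expected from the nominal finger width. Neither mattered for the result.

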